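# Make up two glazing kits

## Task

Make up the two glazing kits from the stock on the ware board: the yellow tray gets the white goblet, the blue-lidded glaze jar and the sanding block, the grey tray gets the terracotta beaker and the green-lidded jar. Each piece stands upright and flat on the floor of its own pocket: pots in the large round pockets, jars in the small round ones, the block in the rectangular one. Set the pieces down rather than dropping them, do not knock any over, and leave the vase, the red-lidded jar and the ochre bowl standing where they are.

Things in the scene. Friction and masses are not known exactly. Their poses are not given: they have to be found in the camera images.
- tray_yellow: Yellow tray, 236 (x) x 110 (y) x 24 mm thick, fixed flat on the table. Origin: centre of underside; x along its length, away from the robot within 0.25 rad. Black-floored pockets at y=0, 14 mm deep, floor 10 mm above the table: x=+72 mm large round (pot), 74 mm across; x=-6 small round (jar), 64 mm across; x=-78 rectangular (block), 62 mm in x by 84 in y.
- tray_grey: Grey tray: same size, origin, axes and pockets as the yellow one (x=+72 mm large round for the pot, x=-6 small round for the jar, x=-78 rectangular, which stays empty; floors 10 mm above the table). Fixed.
- goblet: White unglazed goblet, 98 mm tall: ribbed stem, foot 46 mm across; open bowl from 42 mm height up, 60 mm across at its widest (74 mm height), 58 mm at the rim; 220 g. Stands on the plywood ware board (12 mm thick). Origin: centre of underside, z up.
- beaker: Red-brown terracotta beaker, open, no handle, 85 mm tall, 50 mm across at the base, 58 at half height, 60 at the rim; 200 g. Stands on the plywood ware board (12 mm thick). Origin: centre of underside, z up.
- jar_blue: White glaze jar with blue label band and blue screw lid; 44 mm diameter over body and lid, 72 mm tall (lid: top 19 mm, narrower neck just below it), 110 g. Stands on the plywood ware board (12 mm thick). Origin: centre of underside, z up.
- jar_green: White glaze jar with green label band and green screw lid; 44 mm diameter over body and lid, 72 mm tall (lid: top 19 mm, narrower neck just below it), 110 g. Stands on the plywood ware board (12 mm thick). Origin: centre of underside, z up.
- sanding_block: Sanding block: cork base 62 (x) x 42 (y) x 17 mm with dark red sole; on it a wooden grip along x, 54 mm long, 24 mm wide (y) from 35 to 57 mm height (18 mm wide neck below); 57 mm tall in all, 130 g. Grasp the grip across y. Stands on the plywood ware board (12 mm thick). Origin: centre of underside, z up.
- vase: White vase with a ringed neck, 98 mm tall, 62 mm across, dark mouth; in neither kit, stays where it is. Stands on the plywood ware board (12 mm thick). Origin: centre of underside, z up.
- jar_red: White glaze jar with red label band and red screw lid; 44 mm diameter over body and lid, 72 mm tall (lid: top 19 mm, narrower neck just below it), 110 g. In neither kit, stays where it is. Stands on the plywood ware board (12 mm thick). Origin: centre of underside, z up.
- test_bowl: Ochre open bowl, 34 mm tall, 68 mm across the rim; in neither kit, stays where it is. Stands on the plywood ware board (12 mm thick). Origin: centre of underside, z up.

How it is judged (in metres and radians):
At the end, for the whole second after the job is handed in: Each kit piece stands in its own pocket of its own tray, within 16 mm of the pocket's centre along tray x and y, underside within 4 mm of the floor, leaning under 0.1 rad, released, at rest; vase, red-lidded jar and bowl upright within 30 mm of their start (x of goblet in the frame of tray_yellow between 0.056 and 0.088 m and y of goblet in the frame of tray_yellow between -0.016 and 0.016 m and z of each of goblet, jar_blue, sanding_block in the frame of tray_yellow below 0.014 m and angle between each of goblet, jar_blue, sanding_block, beaker, jar_green's own z axis and vertical below 0.1 rad and linear speed of each of goblet, jar_blue, sanding_block, beaker, jar_green below 0.02 m/s and angular speed of each of goblet, jar_blue, sanding_block, beaker, jar_green below 0.3 rad/s and contact force between each of goblet, jar_blue, sanding_block, beaker, jar_green and the fingers below 0.2 N and x of jar_blue in the frame of tray_yellow between -0.022 and 0.01 m and y of jar_blue in the frame of tray_yellow between -0.016 and 0.016 m and x of sanding_block in the frame of tray_yellow between -0.094 and -0.062 m and y of sanding_block in the frame of tray_yellow between -0.016 and 0.016 m and x of beaker in the frame of tray_grey between 0.056 and 0.088 m and y of beaker in the frame of tray_grey between -0.016 and 0.016 m and z of each of beaker, jar_green in the frame of tray_grey below 0.014 m and x of jar_green in the frame of tray_grey between -0.022 and 0.01 m and y of jar_green in the frame of tray_grey between -0.016 and 0.016 m and distance of each of vase, jar_red, test_bowl from where it was at the start of the episode below 0.03 m and angle between each of vase, jar_red, test_bowl's own z axis and vertical below 0.15 rad); the robot touches nothing.
It fails at once if a kit piece is dropped: it moves faster than 0.6 m/s with no finger on it (a free fall of about 2 cm) ((linear speed of goblet above 0.6 m/s and contact force between goblet and the fingers below 0.1 N) or (linear speed of jar_blue above 0.6 m/s and contact force between jar_blue and the fingers below 0.1 N) or (linear speed of sanding_block above 0.6 m/s and contact force between sanding_block and the fingers below 0.1 N) or (linear speed of beaker above 0.6 m/s and contact force between beaker and the fingers below 0.1 N) or (linear speed of jar_green above 0.6 m/s and contact force between jar_green and the fingers below 0.1 N)).
It fails at once if a pot or jar of the kits is knocked over (leans more than 0.7 rad) (angle between any of goblet, jar_blue, beaker, jar_green's own z axis and vertical above 0.7 rad).
It fails at once if the vase, the red-lidded jar or the ochre bowl is moved by more than 30 mm (distance of any of vase, jar_red, test_bowl from where it was at the start of the episode above 0.03 m).
It also fails if it takes over 128 s, if anything falls off the work surface, if the arm or the gripper's body presses on something with over 40 N, if the wrist force passes 120 N, or if a joint passes its speed limit or range.

## Robot

A 7-joint arm with a two-finger parallel gripper is mounted at the origin on the work surface. World frame = base frame: x ahead of the robot, y to its left, z up, the work surface at z = 0. Lengths are in m, angles in degrees, forces in N, time in s.
With the tool pointing down it reaches from about 0.425 to 0.875 m from the base axis. Payload 4.7 kg.
Tool frame: the origin (TCP) lies at the very end of the fingers, on their centre line; the grasp point (between the pads) lies env.hold_point_z behind it (env.hold_point_z is the distance from the TCP to the grasp point, in m); z points along the fingers, y is the line along which they close (so a half turn about z gives the same grasp; the last joint's range is limited). The gripper opens to 87 mm and grips with 3 to 60 N. Pads are 19 mm wide; open, the fingers measure 117 mm over their backs; the gripper's body (75 mm by 190 mm) begins 51 mm behind the grasp point.
Start: joints at [75.693, 18.392, -4.016, 83.108, 1.295, 78.541, -3.26], TCP at [0.169, -0.628, 0.223] pointing down, gripper open.
Joint ranges: [-163.93, 163.93], [-17.29, 119.83], [-79.2, 71.16], [3.27, 140.29], [-89.18, 269.18], [5.43, 117.66], [-154.24, 154.24]. Speed limits (degrees/s): [147.25, 147.25, 180, 180, 180, 180, 180].

## Interface

Orientations are given as [roll, pitch, yaw] about the fixed x, y, z axes, in that order (R = Rz(yaw) Ry(pitch) Rx(roll)).
In Python, from cell import env gives the robot as it stands.
- The arm moves only by the shell command python3 -m jog 'ROWS' [FORCE]. ROWS is JSON, a list of rows, each an object with "dp": the shift along the tool's x, y, z in cm, a list of three; "twist": the turn about the tool's z in degrees; "fingers": the opening, from 0 (shut) to 1 (fully open). A call has 1 to 8 rows; each row is the pose to reach, as a shift and turn from the pose commanded when the call began, along the tool's axes at that moment; what a row does not reach only later rows make up. A row lasts 1/8 s, in which the tool goes at most 62.5 mm and 10.7 degrees, less where a joint would pass 70% of its speed; a pose out of reach is approached as far as the arm can. A call with a gripper value outside its range is refused whole. The fingers move at their own pace and stop on an object; FORCE is the grip in N (left out, the last holds). Time passes only in rows, so rows that repeat a pose let the fingers close. It gives the time, the measured TCP pose, the force, the opening and the grip force at its end, in the units of the state.
- env.get_obs(): the state, without advancing time (a new reading comes with each control period).
- env.read_camera(name): name is "scene" or "top"; returns a dict with "pixels" (400x640x3 uint8, blue, green, red), "depth" (400x640 float32, m along the optical axis (not along the pixel's ray), 0 where there is no reading), "fx", "fy", "cx", "cy" (pixels), "rvec" (rotation vector, rad) and "tvec" (3), from world to camera coordinates, as OpenCV has them. Camera axes: x right, y down, z forward; pixel columns grow to the right and rows downward; lengths in m; the calibration is good to about 2 mm. A picture is of the moment at which its call begins.
- env.sign_off(): hands the job in; it is judged then, once.
The state is a dict: "time_s": time; "qpos": joint angles; "joint_velocities": joint speeds; "effort": joint torques, N m; "tool_pos": TCP position; "tool_rot": TCP orientation; "force": force on the tool from outside, world axes, zero at the start; "wrist_torque": the same for the moment, N m; "grip_width": finger opening in m; "grasp_force": force on a finger pad.
Only numpy, scipy, OpenCV 4.12 (cv2) and the standard library are available. Lean on these libraries where they do the work, as an engineer would, in place of code of your own. Each camera call takes 0.05 s, during which the arm holds its last target. There are 200 camera calls.

## Working session

There is one attempt and no reset: what is moved stays moved. The work goes in short steps, Python scripts to look and compute and a shell command to move; the robot and the scene stay as the last step left them, time stands still between calls to the robot, and variables do not carry over. Pictures are saved under pics/ and viewed, at most 14 in all, crops included, and the job is handed in when it is done.

```bash
mkdir -p pics; ls; python3 - <<'E'
from cell import env
import cv2,numpy as np
o=env.get_obs();print({k:o[k] for k in('time_s','tool_pos','tool_rot','grip_width','force')},env.hold_point_z)
for n in('top','scene'):
    c=env.read_camera(n);cv2.imwrite(f'pics/{n}0.png',c['pixels']);np.savez(f'{n}0.npz',**c)
    print(n,c['fx'],c['fy'],c['cx'],c['cy'],c['rvec'],c['tvec'])
E
```

```text
pics
{'time_s': 0.0, 'tool_pos': array([ 0.16927669, -0.62700382,  0.22147842]), 'tool_rot': array([-1.79892428e+02,  5.89208129e-03,  1.51164670e+01]), 'grip_width': 0.08685014659199214, 'force': array([ 0.38397549, -0.43264557,  0.30159295])} 0.0187
top 465.46497219926226 465.46497219926226 315.9467752903609 208.04395920561723 [ 1.89472557 -2.32437722  0.23922755] [0.09493905 0.54785832 0.84220131]
scene 404.37692689387626 404.37692689387626 316.5034131301757 204.46886459980004 [ 2.46235089  0.83309409 -0.24957935] [-0.44498479 -0.24731841  1.2137428 ]
```

View pics/top0.png

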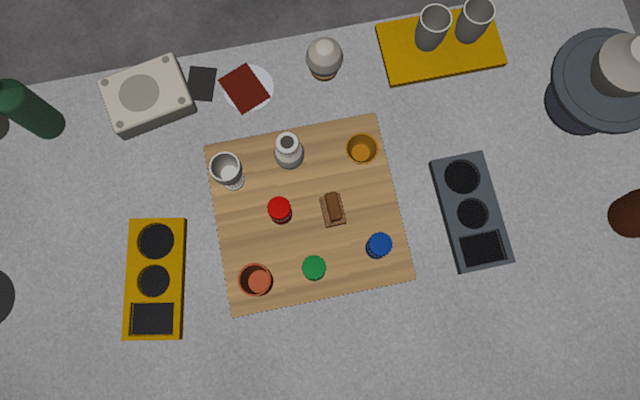

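View pics/scene0.png

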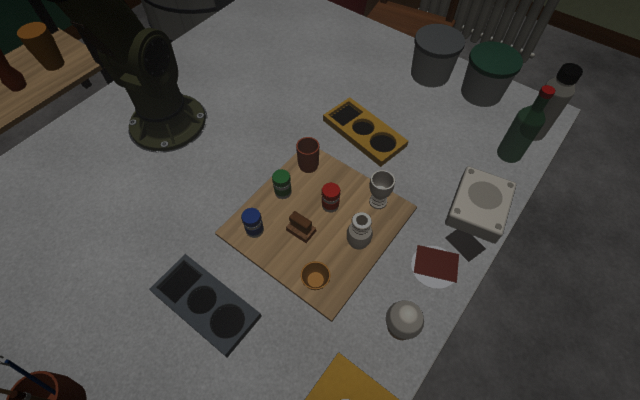

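The top view shows the yellow tray on the left, with pockets at about (155,240), (153,280) and (152,318). The grey tray is on the right at (462,176), (472,213) and (483,248). On the board are goblet (227,167), vase (288,148), bowl (362,150), red jar (280,210), block (333,209), blue jar (379,245), green jar (314,268) and beaker (255,280). In the scene view the same pieces are at beaker (308,155), goblet (381,188) and block (301,226).

```bash
cat > look.py <<'E'
import cv2,numpy as np
def cloud(c):
    R=cv2.Rodrigues(np.array(c['rvec'],float))[0];t=np.array(c['tvec'],float)
    v,u=np.mgrid[0:400,0:640];d=c['depth'].astype(float)
    P=np.dstack([(u-c['cx'])/c['fx']*d,(v-c['cy'])/c['fy']*d,d])
    W=(P-t)@R; W[d<=0]=np.nan
    return W
def circ(p): 
    (c,r)=cv2.minEnclosingCircle(p.astype(np.float32)); return np.round(c,4),round(2*r,4)
def sel(W,cen,rad,z0,z1):
    m=(np.hypot(W[...,0]-cen[0],W[...,1]-cen[1])<rad)&(W[...,2]>z0)&(W[...,2]<z1)
    return W[m]
def rect(p):
    (c,s,a)=cv2.minAreaRect((p[:,:2]*1000).astype(np.float32)); return np.round(c,1),np.round(s,1),round(a,1)
E
python3 - <<'E'
from look import *
W={n:cloud(np.load(n+'0.npz')) for n in('top','scene')}
px=dict(goblet=(226,162,.110),vase=(287,142,.110),bowl=(362,150,.03),red=(280,210,.084),block=(333,205,.069),blue=(379,243,.084),green=(314,267,.084),beaker=(255,279,.097))
T=W['top']
for k,(u,v,h) in px.items():
    c0=np.nanmedian(T[v-5:v+6,u-5:u+6].reshape(-1,3),axis=0)[:2]
    for n in W:
        if k=='bowl':h=.046
        p=sel(W[n],c0,.055,h-.006,h+.006)
        if len(p)<5: print(k,n,len(p));continue
        print(k,n,len(p),*circ(p[:,:2]),'z',p[:,2].mean().round(4),rect(p) if k=='block' else '')
for k,(u,v) in dict(yellow=(153,260),grey=(468,194)).items():
    c0=T[v,u][:2]
    for n in W:
        p=sel(W[n],c0,.17,.019,.029)
        m=((np.hypot(W[n][...,0]-c0[0],W[n][...,1]-c0[1])<.17)&(W[n][...,2]>.019)&(W[n][...,2]<.03)).astype(np.uint8)
        _,l,s,_=cv2.connectedComponentsWithStats(m);i=1+s[1:,4].argmax();p=W[n][l==i]
        print(k,n,len(p),rect(p),p[:,2].mean().round(4))
for k,uv in dict(yellow=[(155,240),(153,280),(152,318)],grey=[(462,176),(472,213),(483,248)]).items():
    for u,v in uv: print(k,T[v,u].round(3))
E
```

```text
goblet top 241 [0.6567 0.1357] 0.0591 z 0.1094 
goblet scene 158 [0.6573 0.1327] 0.0591 z 0.1092 
vase top 426 [0.6794 0.0141] 0.0452 z 0.1101 
vase scene 280 [0.6795 0.0108] 0.0447 z 0.1104 
bowl top 245 [ 0.66   -0.1318] 0.0681 z 0.0452 
bowl scene 214 [ 0.6598 -0.1337] 0.0679 z 0.0452 
red top 431 [0.5658 0.0532] 0.0456 z 0.084 
red scene 230 [0.5662 0.0494] 0.0463 z 0.0844 
block top 343 [ 0.5516 -0.0492] 0.0557 z 0.0685 (array([552.2, -49.1]), array([53.9, 24. ]), 1.6)
block scene 208 [ 0.553 -0.053] 0.0554 z 0.069 (array([552.9, -52.6]), array([24.9, 52.7]), 89.9)
blue top 449 [ 0.4605 -0.1175] 0.0451 z 0.0839 
blue scene 263 [ 0.4611 -0.1214] 0.0453 z 0.0843 
green top 459 [0.4433 0.0109] 0.0457 z 0.0839 
green scene 226 [0.4446 0.0078] 0.0458 z 0.0843 
beaker top 244 [0.4421 0.1198] 0.0597 z 0.0967 
beaker scene 139 [0.4431 0.1164] 0.062 z 0.096 
yellow top 3720 (array([491.6, 320. ]), array([111.8, 236.5]), 79.4) 0.0242
yellow scene 1408 (array([491.1, 317.3]), array([115.1, 239.1]), 79.3) 0.0242
grey top 3410 (array([ 495.8, -322.8]), array([236.6, 112.6]), 0.5) 0.0237
grey scene 2833 (array([ 495.7, -325.5]), array([237.4, 110.4]), 0.5) 0.0245
yellow [0.566 0.31  0.012]
yellow [0.488 0.324 0.012]
yellow [0.416 0.336 0.01 ]
grey [ 0.571 -0.328  0.009]
grey [ 0.492 -0.328  0.009]
grey [ 0.418 -0.329  0.011]
```

```bash
python3 -m jog '[{"dp":[4,-3.4,0.3],"twist":5,"fingers":1},{"dp":[8,-7,0.6],"twist":10,"fingers":1},{"dp":[13,-11.4,1],"twist":15.1,"fingers":1},{"dp":[18,-15.8,1.3],"twist":15.1,"fingers":1},{"dp":[23,-20.2,1.6],"twist":15.1,"fingers":1},{"dp":[28,-24.6,2],"twist":15.1,"fingers":1},{"dp":[31.4,-27.6,2.3],"twist":15.1,"fingers":1},{"dp":[31.4,-27.6,2.3],"twist":15.1,"fingers":1}]' 25
```

```text
time_s: 1.1
tool_pos: [0.4034, -0.2738, 0.1993]
tool_rot: [-179.9, -0.0, 0.6]
force: [-0.2, -1.4, -0.3]
grip_width: 0.0871
grasp_force: 0.0
```

```bash
python3 -m jog '[{"dp":[3,-4.4,0],"twist":0,"fingers":0.75},{"dp":[6,-9,0],"twist":0,"fingers":0.75},{"dp":[9,-13.5,0],"twist":0,"fingers":0.75},{"dp":[12,-18,0],"twist":0,"fingers":0.75},{"dp":[14.9,-22.3,0],"twist":0,"fingers":0.75},{"dp":[14.9,-22.3,3],"twist":0,"fingers":0.75},{"dp":[14.9,-22.3,6],"twist":0,"fingers":0.75},{"dp":[14.9,-22.3,6],"twist":0,"fingers":0.75}]'
```

```text
time_s: 2.1
tool_pos: [0.5473, -0.0572, 0.1369]
tool_rot: [-180.0, 0.3, -0.0]
force: [-0.3, -0.7, 0.4]
grip_width: 0.0654
grasp_force: 0.0
```

```bash
python3 -m jog '[{"dp":[0.4,-0.6,0],"twist":-1,"fingers":0.75},{"dp":[0.4,-0.6,4],"twist":-1,"fingers":0.75},{"dp":[0.4,-0.6,7.5],"twist":-1,"fingers":0.75},{"dp":[0.4,-0.6,9.8],"twist":-1,"fingers":0.75},{"dp":[0.4,-0.6,9.8],"twist":-1,"fingers":0.75},{"dp":[0.4,-0.6,9.8],"twist":-1,"fingers":0.75}]'; python3 -c "
from cell import env
print(env.get_obs()['tool_pos'],env.get_obs()['force'])"
```

```text
time_s: 2.85
tool_pos: [0.5553, -0.0502, 0.0434]
tool_rot: [180.0, -0.2, 1.0]
force: [1.1, 0.4, -0.1]
grip_width: 0.0652
grasp_force: 0.0
[ 0.5552522  -0.05019173  0.04344866] [ 1.07960633  0.44080016 -0.0919424 ]
```

```bash
python3 -m jog '[{"dp":[0,0,0],"twist":0,"fingers":0},{"dp":[0,0,0],"twist":0,"fingers":0},{"dp":[0,0,0],"twist":0,"fingers":0},{"dp":[0,0,0],"twist":0,"fingers":0},{"dp":[0,0,0],"twist":0,"fingers":0},{"dp":[0,0,0],"twist":0,"fingers":0}]' 25
```

```text
time_s: 3.6
tool_pos: [0.5535, -0.0503, 0.0415]
tool_rot: [180.0, 0.0, 1.0]
force: [0.2, 0.2, 1.4]
grip_width: 0.0234
grasp_force: 25.0
```

```bash
python3 -m jog '[{"dp":[0,0,-1],"twist":0,"fingers":0},{"dp":[0,0,-4],"twist":0,"fingers":0},{"dp":[0,0,-7],"twist":0,"fingers":0},{"dp":[0,0,-10],"twist":-8,"fingers":0},{"dp":[0,0,-13],"twist":-16,"fingers":0},{"dp":[0,0,-14],"twist":-24,"fingers":0},{"dp":[0,-1,-14],"twist":-32,"fingers":0},{"dp":[0,-4,-14],"twist":-40,"fingers":0}]'
```

```text
time_s: 4.6
tool_pos: [0.553, -0.0118, 0.1821]
tool_rot: [179.9, 0.0, 41.1]
force: [-0.7, -0.4, -1.5]
grip_width: 0.0237
grasp_force: 25.0
```

```bash
cat > go.py <<'E'
import sys,numpy as np
from cell import env
from scipy.spatial.transform import Rotation as R
o=env.get_obs();x,y,z,yaw=map(float,sys.argv[1:5])
d=np.array([x,y,z])-o['tool_pos']
print('dp',(R.from_euler('xyz',[180,0,o['tool_rot'][2]],degrees=True).inv().apply(d)*100).round(2),'twist',round(o['tool_rot'][2]-yaw,1),'dist',np.linalg.norm(d).round(3))
E
python3 go.py .4147 .333 .182 79.4
```

```text
dp [ 1.222e+01 -3.508e+01  1.000e-02] twist -38.3 dist 0.371
```

```bash
python3 -m jog '[{"dp":[1.4,-4.1,0],"twist":-8,"fingers":0},{"dp":[3.1,-8.8,0],"twist":-16,"fingers":0},{"dp":[4.8,-13.8,0],"twist":-24,"fingers":0},{"dp":[6.5,-18.8,0],"twist":-32,"fingers":0},{"dp":[8.3,-23.8,0],"twist":-38.3,"fingers":0},{"dp":[10,-28.8,0],"twist":-38.3,"fingers":0},{"dp":[11.5,-33,0],"twist":-38.3,"fingers":0},{"dp":[12.2,-35.1,0],"twist":-38.3,"fingers":0}]'
python3 -m jog '[{"dp":[0,0,0],"twist":0,"fingers":0},{"dp":[0,0,3],"twist":0,"fingers":0},{"dp":[0,0,6],"twist":0,"fingers":0},{"dp":[0,0,9],"twist":0,"fingers":0},{"dp":[0,0,11],"twist":0,"fingers":0},{"dp":[0,0,11],"twist":0,"fingers":0},{"dp":[0,0,11],"twist":0,"fingers":0}]'; python3 go.py .4147 .333 .040 79.4
```

```text
time_s: 5.6
tool_pos: [0.4126, 0.3377, 0.1823]
tool_rot: [180.0, -0.1, 79.6]
force: [-0.4, -0.2, -0.6]
grip_width: 0.0239
grasp_force: 25.0
time_s: 6.48
tool_pos: [0.4154, 0.335, 0.0725]
tool_rot: [179.9, -0.1, 79.3]
force: [-0.5, -0.1, -1.1]
grip_width: 0.024
grasp_force: 25.0
dp [-0.21 -0.03  3.25] twist -0.1 dist 0.033
```

```bash
python3 -m jog '[{"dp":[-0.2,0,0.6],"twist":0,"fingers":0},{"dp":[-0.2,0,1.2],"twist":0,"fingers":0},{"dp":[-0.2,0,1.8],"twist":0,"fingers":0},{"dp":[-0.2,0,2.2],"twist":0,"fingers":0},{"dp":[-0.2,0,2.6],"twist":0,"fingers":0},{"dp":[-0.2,0,2.9],"twist":0,"fingers":0},{"dp":[-0.2,0,3.1],"twist":0,"fingers":0},{"dp":[-0.2,0,3.1],"twist":0,"fingers":0}]'
```

```text
time_s: 7.48
tool_pos: [0.4141, 0.3327, 0.0404]
tool_rot: [-180.0, 0.0, 79.3]
force: [0.0, -0.3, -0.9]
grip_width: 0.0236
grasp_force: 25.0
```

```bash
python3 -m jog '[{"dp":[0,0,0.1],"twist":0,"fingers":0},{"dp":[0,0,0.2],"twist":0,"fingers":0},{"dp":[0,0,0.2],"twist":0,"fingers":0},{"dp":[0,0,0.2],"twist":0,"fingers":0}]'
```

```text
time_s: 7.98
tool_pos: [0.4144, 0.3329, 0.0394]
tool_rot: [180.0, 0.0, 79.3]
force: [-1.7, -2.2, 5.8]
grip_width: 0.0237
grasp_force: 25.0
```

Contact. Release with a small opening and rise.

```bash
python3 -m jog '[{"dp":[0,0,0],"twist":0,"fingers":0.5},{"dp":[0,0,0],"twist":0,"fingers":0.5},{"dp":[0,0,0],"twist":0,"fingers":0.5},{"dp":[0,0,-3],"twist":0,"fingers":0.5},{"dp":[0,0,-7],"twist":0,"fingers":0.5},{"dp":[0,0,-11],"twist":0,"fingers":0.5},{"dp":[0,0,-15],"twist":0,"fingers":0.75},{"dp":[0,0,-15],"twist":0,"fingers":0.8}]'; python3 go.py .461 -.1195 .19 30
```

```text
time_s: 8.98
tool_pos: [0.4157, 0.3343, 0.1915]
tool_rot: [179.7, -0.2, 79.3]
force: [1.3, 0.3, 0.1]
grip_width: 0.0565
grasp_force: 0.0
dp [-43.76  12.87   0.15] twist 49.3 dist 0.456
```

```bash
python3 -m jog '[{"dp":[-4.4,1.3,0],"twist":10,"fingers":0.85},{"dp":[-10,3,0],"twist":20,"fingers":0.85},{"dp":[-16,4.7,0],"twist":30,"fingers":0.85},{"dp":[-22,6.5,0],"twist":40,"fingers":0.85},{"dp":[-28,8.2,0],"twist":50,"fingers":0.85},{"dp":[-34,10,0],"twist":60,"fingers":0.85},{"dp":[-40,11.8,0],"twist":70,"fingers":0.85},{"dp":[-43.8,12.9,0],"twist":79.3,"fingers":0.85}]'
python3 -m jog '[{"dp":[0,0,0],"twist":0,"fingers":0.85},{"dp":[0,0,3],"twist":0,"fingers":0.85},{"dp":[0,0,6],"twist":0,"fingers":0.85},{"dp":[0,0,7],"twist":0,"fingers":0.85},{"dp":[0,0,7],"twist":0,"fingers":0.85}]'; python3 go.py .461 -.1195 .034 0
```

```text
time_s: 9.98
tool_pos: [0.4586, -0.125, 0.1871]
tool_rot: [180.0, 0.1, -0.5]
force: [0.4, 0.1, -0.4]
grip_width: 0.0741
grasp_force: 0.0
time_s: 10.6
tool_pos: [0.4593, -0.1207, 0.118]
tool_rot: [-180.0, 0.1, 0.1]
force: [0.7, 0.4, 0.8]
grip_width: 0.0742
grasp_force: 0.0
dp [ 0.17 -0.12  8.4 ] twist 0.1 dist 0.084
```

```bash
python3 -m jog '[{"dp":[0.1,-0.1,2],"twist":0,"fingers":0.85},{"dp":[0.1,-0.1,5],"twist":0,"fingers":0.85},{"dp":[0.1,-0.1,7.5],"twist":0,"fingers":0.85},{"dp":[0.1,-0.1,8.3],"twist":0,"fingers":0.85},{"dp":[0.1,-0.1,8.3],"twist":0,"fingers":0.85},{"dp":[0.1,-0.1,8.3],"twist":0,"fingers":0.85}]'
python3 -m jog '[{"dp":[0,0,0],"twist":0,"fingers":0},{"dp":[0,0,0],"twist":0,"fingers":0},{"dp":[0,0,0],"twist":0,"fingers":0},{"dp":[0,0,0],"twist":0,"fingers":0},{"dp":[0,0,0],"twist":0,"fingers":0}]' 25
```

```text
time_s: 11.35
tool_pos: [0.4619, -0.1208, 0.0368]
tool_rot: [179.9, -0.1, 0.0]
force: [-0.2, 0.1, -0.2]
grip_width: 0.074
grasp_force: 0.0
time_s: 11.98
tool_pos: [0.4608, -0.1205, 0.0356]
tool_rot: [180.0, 0.0, 0.0]
force: [0.1, 0.3, 0.9]
grip_width: 0.0435
grasp_force: 25.0
```

```bash
python3 -m jog '[{"dp":[0,0,-1],"twist":0,"fingers":0},{"dp":[0,0,-4],"twist":0,"fingers":0},{"dp":[0,0,-8],"twist":0,"fingers":0},{"dp":[0,0,-12],"twist":0,"fingers":0},{"dp":[0,-2,-14],"twist":2,"fingers":0},{"dp":[0.3,-6,-14],"twist":5,"fingers":0},{"dp":[0.6,-11,-14],"twist":8,"fingers":0},{"dp":[0.9,-16,-14],"twist":10.6,"fingers":0}]'; python3 go.py .4855 .3198 .175 -10.6
```

```text
time_s: 12.98
tool_pos: [0.4697, 0.0408, 0.1762]
tool_rot: [180.0, -0.1, -10.7]
force: [1.0, 0.6, -0.8]
grip_width: 0.0434
grasp_force: 25.0
dp [ -3.63 -27.71   0.12] twist -0.1 dist 0.279
```

```bash
python3 -m jog '[{"dp":[-0.7,-5,0],"twist":0,"fingers":0},{"dp":[-1.3,-10,0],"twist":0,"fingers":0},{"dp":[-2,-15,0],"twist":0,"fingers":0},{"dp":[-2.6,-20,0],"twist":0,"fingers":0},{"dp":[-3.2,-24.5,0],"twist":0,"fingers":0},{"dp":[-3.6,-27.7,0],"twist":0,"fingers":0},{"dp":[-3.6,-27.7,3],"twist":0,"fingers":0},{"dp":[-3.6,-27.7,6],"twist":0,"fingers":0}]'
python3 -m jog '[{"dp":[0,0,2.5],"twist":0,"fingers":0},{"dp":[0,0,4],"twist":0,"fingers":0},{"dp":[0,0,4],"twist":0,"fingers":0},{"dp":[0,0,4],"twist":0,"fingers":0}]'; python3 go.py .4855 .3198 .0335 -10.6
```

```text
time_s: 13.98
tool_pos: [0.4852, 0.319, 0.1153]
tool_rot: [-180.0, -0.0, -10.5]
force: [0.1, 0.1, -1.9]
grip_width: 0.0435
grasp_force: 25.0
time_s: 14.48
tool_pos: [0.4858, 0.3189, 0.0767]
tool_rot: [-179.9, -0.1, -10.6]
force: [-0.3, 0.2, -0.7]
grip_width: 0.0432
grasp_force: 25.0
dp [-0.05 -0.09  4.32] twist 0.0 dist 0.043
```

```bash
python3 -m jog '[{"dp":[0,-0.1,1],"twist":0,"fingers":0},{"dp":[0,-0.1,2],"twist":0,"fingers":0},{"dp":[0,-0.1,2.8],"twist":0,"fingers":0},{"dp":[0,-0.1,3.4],"twist":0,"fingers":0},{"dp":[0,-0.1,3.9],"twist":0,"fingers":0},{"dp":[0,-0.1,4.1],"twist":0,"fingers":0},{"dp":[0,-0.1,4.2],"twist":0,"fingers":0},{"dp":[0,-0.1,4.2],"twist":0,"fingers":0}]'
python3 -m jog '[{"dp":[0,0,0.1],"twist":0,"fingers":0},{"dp":[0,0,0.2],"twist":0,"fingers":0},{"dp":[0,0,0.2],"twist":0,"fingers":0}]'
```

```text
time_s: 15.48
tool_pos: [0.4856, 0.3195, 0.0337]
tool_rot: [-180.0, -0.0, -10.6]
force: [0.6, -0.4, -1.6]
grip_width: 0.0434
grasp_force: 25.0
time_s: 15.85
tool_pos: [0.4857, 0.3196, 0.0335]
tool_rot: [180.0, -0.1, -10.6]
force: [-3.2, -2.8, 11.8]
grip_width: 0.0432
grasp_force: 25.0
```

```bash
python3 -m jog '[{"dp":[0,0,0],"twist":0,"fingers":0.85},{"dp":[0,0,0],"twist":0,"fingers":0.85},{"dp":[0,0,0],"twist":0,"fingers":0.85},{"dp":[0,0,-3],"twist":0,"fingers":0.85},{"dp":[0,0,-7],"twist":0,"fingers":1},{"dp":[0,0,-11],"twist":0,"fingers":1},{"dp":[0,0,-15],"twist":0,"fingers":1},{"dp":[0,0,-15],"twist":0,"fingers":1}]'; python3 go.py .657 .134 .185 -10.6
```

```text
time_s: 16.85
tool_pos: [0.487, 0.3209, 0.1849]
tool_rot: [-179.8, -0.3, -10.6]
force: [0.6, 0.2, -0.9]
grip_width: 0.0867
grasp_force: 0.0
dp [ 2.014e+01  1.525e+01 -1.000e-02] twist 0.0 dist 0.253
```

```bash
python3 -m jog '[{"dp":[4,3,0],"twist":0,"fingers":1},{"dp":[8,6,0],"twist":0,"fingers":1},{"dp":[12,9,0],"twist":0,"fingers":1},{"dp":[16,12,0],"twist":0,"fingers":1},{"dp":[20.1,15.2,0],"twist":0,"fingers":1},{"dp":[20.1,15.2,2],"twist":0,"fingers":1},{"dp":[20.1,15.2,4],"twist":0,"fingers":1},{"dp":[20.1,15.2,4],"twist":0,"fingers":1}]'; python3 -m jog '[{"dp":[0,0,0],"twist":0,"fingers":1},{"dp":[0,0,0],"twist":0,"fingers":1}]'; python3 go.py .657 .134 .067 -10.6
```

```text
time_s: 17.85
tool_pos: [0.6523, 0.1343, 0.1384]
tool_rot: [179.9, 0.3, -10.4]
force: [0.4, -0.2, -0.4]
grip_width: 0.0868
grasp_force: 0.0
time_s: 18.1
tool_pos: [0.6552, 0.134, 0.1426]
tool_rot: [-180.0, -0.1, -10.5]
force: [0.3, -0.1, -0.2]
grip_width: 0.0872
grasp_force: 0.0
dp [ 0.17 -0.04  7.56] twist 0.1 dist 0.076
```

```bash
python3 -m jog '[{"dp":[0.1,0,1.5],"twist":0,"fingers":1},{"dp":[0.1,0,3.5],"twist":0,"fingers":1},{"dp":[0.1,0,5.5],"twist":0,"fingers":1},{"dp":[0.1,0,7.5],"twist":0,"fingers":1},{"dp":[0.1,0,7.5],"twist":0,"fingers":1},{"dp":[0.1,0,7.5],"twist":0,"fingers":1}]'
python3 -m jog '[{"dp":[0,0,0],"twist":0,"fingers":0.5},{"dp":[0,0,0],"twist":0,"fingers":0.5},{"dp":[0,0,0],"twist":0,"fingers":0.4},{"dp":[0,0,0],"twist":0,"fingers":0.3},{"dp":[0,0,0],"twist":0,"fingers":0},{"dp":[0,0,0],"twist":0,"fingers":0}]' 25
```

```text
time_s: 18.85
tool_pos: [0.6564, 0.133, 0.0668]
tool_rot: [-180.0, -0.0, -10.6]
force: [-0.2, 0.3, 0.8]
grip_width: 0.0868
grasp_force: 0.0
time_s: 19.6
tool_pos: [0.6562, 0.1331, 0.0669]
tool_rot: [-180.0, -0.0, -10.6]
force: [-0.4, 1.0, 1.7]
grip_width: 0.0591
grasp_force: 27.4
```

```bash
python3 -m jog '[{"dp":[0,0,-0.5],"twist":0,"fingers":0},{"dp":[0,0,-2],"twist":0,"fingers":0},{"dp":[0,0,-4],"twist":0,"fingers":0},{"dp":[0,0,-6],"twist":0,"fingers":0},{"dp":[0,0,-7],"twist":0,"fingers":0},{"dp":[0,-1,-7],"twist":0,"fingers":0},{"dp":[0,-3,-7],"twist":0,"fingers":0},{"dp":[0,-5,-7],"twist":0,"fingers":0}]'; python3 go.py .5622 .3055 .137 -10.6
```

```text
time_s: 20.6
tool_pos: [0.6647, 0.1842, 0.1356]
tool_rot: [-180.0, 0.1, -10.5]
force: [-0.1, -1.1, -2.8]
grip_width: 0.0595
grasp_force: 27.4
dp [-12.29 -10.05  -0.14] twist 0.1 dist 0.159
```

```bash
python3 -m jog '[{"dp":[-1.5,-1.2,0],"twist":0,"fingers":0},{"dp":[-4,-3.3,0],"twist":0,"fingers":0},{"dp":[-6.5,-5.3,0],"twist":0,"fingers":0},{"dp":[-9,-7.4,0],"twist":0,"fingers":0},{"dp":[-11.2,-9.2,0],"twist":0,"fingers":0},{"dp":[-12.3,-10.1,0],"twist":0,"fingers":0},{"dp":[-12.3,-10.1,0],"twist":0,"fingers":0},{"dp":[-12.3,-10.1,0],"twist":0,"fingers":0}]'; python3 go.py .5622 .3055 .065 -10.6
python3 - <<'E'
from cell import env
import cv2
c=env.read_camera('scene')['pixels'];cv2.imwrite('pics/s1.png',cv2.resize(c[70:270,220:520],None,fx=2,fy=2))
E
```

```text
time_s: 21.6
tool_pos: [0.564, 0.3023, 0.1363]
tool_rot: [179.9, -0.0, -10.7]
force: [-0.9, -0.6, -1.4]
grip_width: 0.0589
grasp_force: 27.4
dp [-0.23 -0.28  7.13] twist -0.1 dist 0.071
```

View pics/s1.png

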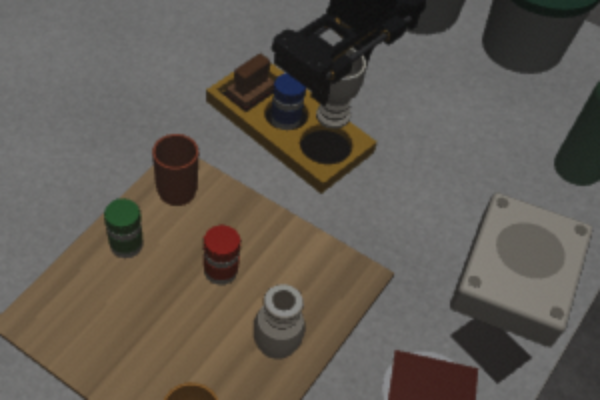

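The crop shows the block (248,88) and blue jar (288,103) seated in their pockets. The goblet hangs upright above the large pocket (325,147).

```bash
python3 -m jog '[{"dp":[-0.1,-0.2,1.5],"twist":0,"fingers":0},{"dp":[-0.1,-0.2,3],"twist":0,"fingers":0},{"dp":[-0.1,-0.2,4.5],"twist":0,"fingers":0},{"dp":[-0.1,-0.2,5.5],"twist":0,"fingers":0},{"dp":[-0.1,-0.2,6.2],"twist":0,"fingers":0},{"dp":[-0.1,-0.2,6.6],"twist":0,"fingers":0},{"dp":[-0.1,-0.2,6.9],"twist":0,"fingers":0},{"dp":[-0.1,-0.2,6.9],"twist":0,"fingers":0}]'
python3 -m jog '[{"dp":[0,0,0.1],"twist":0,"fingers":0},{"dp":[0,0,0.1],"twist":0,"fingers":0},{"dp":[0,0,0.1],"twist":0,"fingers":0}]'
```

```text
time_s: 22.65
tool_pos: [0.5623, 0.306, 0.0676]
tool_rot: [180.0, -0.0, -10.6]
force: [0.1, -0.8, -1.5]
grip_width: 0.0591
grasp_force: 27.4
time_s: 23.02
tool_pos: [0.5623, 0.306, 0.0666]
tool_rot: [-180.0, -0.0, -10.6]
force: [0.7, 0.1, -1.9]
grip_width: 0.0593
grasp_force: 27.4
```

```bash
python3 -m jog '[{"dp":[0,0,0.1],"twist":0,"fingers":0},{"dp":[0,0,0.2],"twist":0,"fingers":0},{"dp":[0,0,0.2],"twist":0,"fingers":0}]'
```

```text
time_s: 23.4
tool_pos: [0.5624, 0.306, 0.0649]
tool_rot: [-180.0, -0.0, -10.6]
force: [-1.1, -0.2, 0.5]
grip_width: 0.0588
grasp_force: 27.4
```

Just at contact; release and retreat towards the beaker.

```bash
python3 -m jog '[{"dp":[0,0,0.05],"twist":0,"fingers":0.9},{"dp":[0,0,0.05],"twist":0,"fingers":1},{"dp":[0,0,0.05],"twist":0,"fingers":1},{"dp":[0,0,-2],"twist":0,"fingers":1},{"dp":[0,0,-5],"twist":0,"fingers":1},{"dp":[0,0,-9],"twist":0,"fingers":1},{"dp":[0,0,-12],"twist":0,"fingers":1},{"dp":[0,0,-12],"twist":0,"fingers":1}]'; python3 go.py .444 .0094 .17 0
```

```text
time_s: 24.4
tool_pos: [0.5638, 0.3076, 0.189]
tool_rot: [-179.8, -0.3, -10.6]
force: [-0.6, 0.2, -0.3]
grip_width: 0.0867
grasp_force: 0.0
dp [-6.3  31.51  1.9 ] twist -10.6 dist 0.322
```

```bash
python3 -m jog '[{"dp":[-1,5,0],"twist":-3,"fingers":0.85},{"dp":[-2,10.5,0],"twist":-6,"fingers":0.85},{"dp":[-3.2,16,0],"twist":-9,"fingers":0.85},{"dp":[-4.3,21.5,0.5],"twist":-10.6,"fingers":0.85},{"dp":[-5.4,27,1],"twist":-10.6,"fingers":0.85},{"dp":[-6.3,31.5,1.9],"twist":-10.6,"fingers":0.85},{"dp":[-6.3,31.5,5],"twist":-10.6,"fingers":0.85},{"dp":[-6.3,31.5,6],"twist":-10.6,"fingers":0.85}]'; python3 -m jog '[{"dp":[0,0,0],"twist":0,"fingers":0.85},{"dp":[0,0,0],"twist":0,"fingers":0.85}]'; python3 go.py .444 .0094 .0355 0
```

```text
time_s: 25.4
tool_pos: [0.4409, 0.0076, 0.123]
tool_rot: [-180.0, 0.2, -0.0]
force: [-0.6, -0.5, 0.6]
grip_width: 0.0739
grasp_force: 0.0
time_s: 25.65
tool_pos: [0.4433, 0.0087, 0.1253]
tool_rot: [-180.0, -0.1, 0.1]
force: [0.6, -0.0, 0.1]
grip_width: 0.074
grasp_force: 0.0
dp [ 0.07 -0.07  8.98] twist 0.1 dist 0.09
```

```bash
python3 -m jog '[{"dp":[0.1,-0.1,2],"twist":0,"fingers":0.85},{"dp":[0.1,-0.1,5],"twist":0,"fingers":0.85},{"dp":[0.1,-0.1,8],"twist":0,"fingers":0.85},{"dp":[0.1,-0.1,8.9],"twist":0,"fingers":0.85},{"dp":[0.1,-0.1,8.9],"twist":0,"fingers":0.85},{"dp":[0.1,-0.1,8.9],"twist":0,"fingers":0.85}]'
python3 -m jog '[{"dp":[0,0,0],"twist":0,"fingers":0},{"dp":[0,0,0],"twist":0,"fingers":0},{"dp":[0,0,0],"twist":0,"fingers":0},{"dp":[0,0,0],"twist":0,"fingers":0},{"dp":[0,0,0],"twist":0,"fingers":0}]' 25
```

```text
time_s: 26.4
tool_pos: [0.4447, 0.009, 0.0368]
tool_rot: [180.0, -0.1, 0.0]
force: [0.4, -0.8, 0.3]
grip_width: 0.074
grasp_force: 0.0
time_s: 27.02
tool_pos: [0.4434, 0.0089, 0.0355]
tool_rot: [180.0, 0.0, 0.0]
force: [-0.5, -0.5, 0.5]
grip_width: 0.0433
grasp_force: 25.0
```

```bash
python3 -m jog '[{"dp":[0,0,-1],"twist":0,"fingers":0},{"dp":[0,0,-4],"twist":0,"fingers":0},{"dp":[0,0,-8],"twist":0,"fingers":0},{"dp":[0,0,-11],"twist":0,"fingers":0},{"dp":[0.3,2,-12],"twist":0,"fingers":0},{"dp":[0.9,6,-12],"twist":0,"fingers":0},{"dp":[1.6,11,-12],"twist":0,"fingers":0},{"dp":[2.2,16,-12],"twist":0,"fingers":0}]'; python3 go.py .4897 -.3241 .155 0.5
```

```text
time_s: 28.02
tool_pos: [0.4657, -0.1524, 0.1563]
tool_rot: [180.0, -0.0, 0.1]
force: [0.6, 0.1, -1.5]
grip_width: 0.0432
grasp_force: 25.0
dp [ 2.38 17.17  0.13] twist -0.4 dist 0.173
```

```bash
python3 -m jog '[{"dp":[0.7,5,0],"twist":0,"fingers":0},{"dp":[1.4,10,0],"twist":0,"fingers":0},{"dp":[2,14.5,0],"twist":0,"fingers":0},{"dp":[2.4,17.2,0],"twist":0,"fingers":0},{"dp":[2.4,17.2,3],"twist":0,"fingers":0},{"dp":[2.4,17.2,6],"twist":0,"fingers":0},{"dp":[2.4,17.2,8],"twist":0,"fingers":0},{"dp":[2.4,17.2,8],"twist":0,"fingers":0}]';python3 -m jog '[{"dp":[0,0,0],"twist":0,"fingers":0},{"dp":[0,0,0],"twist":0,"fingers":0}]'; python3 go.py .4897 -.3241 .0335 0.5
```

```text
time_s: 29.02
tool_pos: [0.4884, -0.3224, 0.0742]
tool_rot: [-179.9, 0.2, 0.0]
force: [-0.1, 0.5, -1.4]
grip_width: 0.0434
grasp_force: 25.0
time_s: 29.28
tool_pos: [0.4905, -0.3236, 0.077]
tool_rot: [179.9, -0.1, 0.0]
force: [0.9, -0.1, -2.5]
grip_width: 0.0435
grasp_force: 25.0
dp [-0.08  0.05  4.35] twist -0.5 dist 0.044
```

```bash
python3 -m jog '[{"dp":[0,0.1,1],"twist":0,"fingers":0},{"dp":[0,0.1,2],"twist":0,"fingers":0},{"dp":[0,0.1,2.8],"twist":0,"fingers":0},{"dp":[0,0.1,3.4],"twist":0,"fingers":0},{"dp":[0,0.1,3.9],"twist":0,"fingers":0},{"dp":[0,0.1,4.1],"twist":0,"fingers":0},{"dp":[0,0.1,4.2],"twist":0,"fingers":0},{"dp":[0,0.1,4.2],"twist":0,"fingers":0}]'
python3 -m jog '[{"dp":[0,0,0.1],"twist":0,"fingers":0},{"dp":[0,0,0.15],"twist":0,"fingers":0},{"dp":[0,0,0.15],"twist":0,"fingers":0}]'
```

```text
time_s: 30.28
tool_pos: [0.4897, -0.3242, 0.0338]
tool_rot: [180.0, -0.0, 0.0]
force: [0.2, 0.1, -1.2]
grip_width: 0.0434
grasp_force: 25.0
time_s: 30.65
tool_pos: [0.4899, -0.3242, 0.0335]
tool_rot: [180.0, -0.0, 0.0]
force: [-2.6, 2.0, 7.3]
grip_width: 0.0436
grasp_force: 25.0
```

```bash
python3 -m jog '[{"dp":[0,0,0],"twist":0,"fingers":0.85},{"dp":[0,0,0],"twist":0,"fingers":0.85},{"dp":[0,0,0],"twist":0,"fingers":0.85},{"dp":[0,0,-3],"twist":0,"fingers":0.85},{"dp":[0,0,-7],"twist":0,"fingers":1},{"dp":[0,0,-11],"twist":0,"fingers":1},{"dp":[0,0,-14],"twist":0,"fingers":1},{"dp":[0,0,-14],"twist":0,"fingers":1}]'; python3 go.py .4426 .118 .17 0
```

```text
time_s: 31.65
tool_pos: [0.4912, -0.3249, 0.1748]
tool_rot: [179.8, -0.2, 0.0]
force: [0.5, -0.6, -0.5]
grip_width: 0.0866
grasp_force: 0.0
dp [ -4.85 -44.3    0.48] twist 0.0 dist 0.446
```

```bash
python3 -m jog '[{"dp":[-0.6,-5.5,0],"twist":0,"fingers":1},{"dp":[-1.2,-11,0],"twist":0,"fingers":1},{"dp":[-1.8,-17,0],"twist":0,"fingers":1},{"dp":[-2.5,-23,0],"twist":0,"fingers":1},{"dp":[-3.2,-29,0],"twist":0,"fingers":1},{"dp":[-3.8,-35,0],"twist":0,"fingers":1},{"dp":[-4.4,-40.5,0],"twist":0,"fingers":1},{"dp":[-4.8,-44.3,0.5],"twist":0,"fingers":1}]'; python3 -m jog '[{"dp":[0,0,3],"twist":0,"fingers":1},{"dp":[0,0,3],"twist":0,"fingers":1},{"dp":[0,0,3],"twist":0,"fingers":1}]'; python3 go.py .4426 .118 .048 0
```

```text
time_s: 32.65
tool_pos: [0.4404, 0.1214, 0.1663]
tool_rot: [180.0, 0.0, 0.2]
force: [-0.0, 0.1, 0.4]
grip_width: 0.0867
grasp_force: 0.0
time_s: 33.02
tool_pos: [0.4415, 0.1184, 0.137]
tool_rot: [-180.0, 0.0, -0.0]
force: [-0.3, -0.9, -0.6]
grip_width: 0.0867
grasp_force: 0.0
dp [0.11 0.04 8.9 ] twist -0.0 dist 0.089
```

```bash
python3 -m jog '[{"dp":[0.1,0,2],"twist":0,"fingers":1},{"dp":[0.1,0,4.5],"twist":0,"fingers":1},{"dp":[0.1,0,7],"twist":0,"fingers":1},{"dp":[0.1,0,8.9],"twist":0,"fingers":1},{"dp":[0.1,0,8.9],"twist":0,"fingers":1},{"dp":[0.1,0,8.9],"twist":0,"fingers":1}]'
python3 -m jog '[{"dp":[0,0,0],"twist":0,"fingers":0.5},{"dp":[0,0,0],"twist":0,"fingers":0.5},{"dp":[0,0,0],"twist":0,"fingers":0.4},{"dp":[0,0,0],"twist":0,"fingers":0.3},{"dp":[0,0,0],"twist":0,"fingers":0},{"dp":[0,0,0],"twist":0,"fingers":0}]' 25
```

```text
time_s: 33.78
tool_pos: [0.4435, 0.1188, 0.0491]
tool_rot: [-180.0, -0.1, -0.0]
force: [0.7, 0.2, 0.1]
grip_width: 0.087
grasp_force: 0.0
time_s: 34.52
tool_pos: [0.4426, 0.1187, 0.0482]
tool_rot: [180.0, -0.0, 0.0]
force: [-0.5, -2.0, 3.1]
grip_width: 0.0593
grasp_force: 25.0
```

```bash
python3 -m jog '[{"dp":[0,0,-0.5],"twist":0,"fingers":0},{"dp":[0,0,-3],"twist":0,"fingers":0},{"dp":[0,0,-6],"twist":0,"fingers":0},{"dp":[0,0,-9],"twist":0,"fingers":0},{"dp":[0,0,-12],"twist":0,"fingers":0},{"dp":[0.6,2,-12],"twist":0,"fingers":0},{"dp":[1.7,6,-12],"twist":0,"fingers":0},{"dp":[3,10.6,-12],"twist":0,"fingers":0}]'; python3 -m jog '[{"dp":[1.4,5,0],"twist":0,"fingers":0},{"dp":[2.8,10,0],"twist":0,"fingers":0},{"dp":[4.2,15,0],"twist":0,"fingers":0},{"dp":[5.6,20,0],"twist":0,"fingers":0},{"dp":[7,25,0],"twist":0,"fingers":0},{"dp":[8.3,29.5,0],"twist":0,"fingers":0},{"dp":[9.2,32.5,0],"twist":0,"fingers":0},{"dp":[9.5,33.6,0],"twist":0,"fingers":0}]';python3 -m jog '[{"dp":[0,0,2],"twist":0,"fingers":0},{"dp":[0,0,5],"twist":0,"fingers":0},{"dp":[0,0,7],"twist":0,"fingers":0},{"dp":[0,0,7],"twist":0,"fingers":0},{"dp":[0,0,7],"twist":0,"fingers":0}]'; python3 go.py .5677 -.3234 .0462 0
```

```text
time_s: 35.52
tool_pos: [0.4723, 0.0128, 0.1679]
tool_rot: [-180.0, 0.0, 0.2]
force: [0.5, 0.6, -2.5]
grip_width: 0.0594
grasp_force: 25.0
time_s: 36.52
tool_pos: [0.5668, -0.3249, 0.1668]
tool_rot: [-179.9, 0.1, -0.1]
force: [0.2, 0.7, -2.2]
grip_width: 0.0594
grasp_force: 25.0
time_s: 37.15
tool_pos: [0.5682, -0.3227, 0.0989]
tool_rot: [180.0, -0.1, 0.1]
force: [0.7, 0.5, -3.0]
grip_width: 0.0592
grasp_force: 25.0
dp [-0.05  0.07  5.27] twist 0.1 dist 0.053
```

```bash
python3 -m jog '[{"dp":[0,0.1,1],"twist":0,"fingers":0},{"dp":[0,0.1,2.2],"twist":0,"fingers":0},{"dp":[0,0.1,3.2],"twist":0,"fingers":0},{"dp":[0,0.1,4],"twist":0,"fingers":0},{"dp":[0,0.1,4.5],"twist":0,"fingers":0},{"dp":[0,0.1,4.8],"twist":0,"fingers":0},{"dp":[0,0.1,5.1],"twist":0,"fingers":0},{"dp":[0,0.1,5.1],"twist":0,"fingers":0}]'
python3 -m jog '[{"dp":[0,0,0.1],"twist":0,"fingers":0},{"dp":[0,0,0.15],"twist":0,"fingers":0},{"dp":[0,0,0.15],"twist":0,"fingers":0}]'
```

```text
time_s: 38.15
tool_pos: [0.5675, -0.324, 0.047]
tool_rot: [180.0, 0.0, 0.0]
force: [-1.1, 0.2, -2.2]
grip_width: 0.0591
grasp_force: 25.0
time_s: 38.52
tool_pos: [0.5679, -0.3243, 0.0463]
tool_rot: [180.0, -0.0, 0.0]
force: [-0.7, 0.5, 0.7]
grip_width: 0.0593
grasp_force: 25.0
```

```bash
python3 -m jog '[{"dp":[0,0,0.05],"twist":0,"fingers":0.9},{"dp":[0,0,0.05],"twist":0,"fingers":1},{"dp":[0,0,0.05],"twist":0,"fingers":1},{"dp":[0,0,-2],"twist":0,"fingers":1},{"dp":[0,0,-5],"twist":0,"fingers":1},{"dp":[0,0,-9],"twist":0,"fingers":1},{"dp":[0,0,-14],"twist":0,"fingers":1},{"dp":[0,0,-14],"twist":0,"fingers":1}]'
python3 -m jog '[{"dp":[0,-5,0],"twist":0,"fingers":1},{"dp":[0,-10,0],"twist":0,"fingers":1},{"dp":[0,-15,0],"twist":0,"fingers":1},{"dp":[0,-20,0],"twist":0,"fingers":1},{"dp":[0,-25,0],"twist":0,"fingers":1},{"dp":[0,-25,0],"twist":0,"fingers":1},{"dp":[0,-25,0],"twist":0,"fingers":1}]'
python3 - <<'E'
from cell import env
from look import *
C={n:env.read_camera(n) for n in('top','scene')}
for n in C: cv2.imwrite(f'pics/{n}9.png',C[n]['pixels'])
ex=dict(goblet=(.5622,.3055,.108),blue=(.4855,.3198,.082),block=(.4147,.333,.067),beaker=(.5677,-.3234,.095),green=(.4897,-.3241,.082),vase=(.6795,.0125,.11),red=(.566,.051,.084),bowl=(.66,-.133,.046))
for n in C:
    W=cloud(C[n])
    for k,(x,y,h) in ex.items():
        p=sel(W,(x,y),.045,h-.006,h+.006)
        if len(p)>5: c,d=circ(p[:,:2]);print(n,k,((c-[x,y])*1000).round(1),d,'dz',round((p[:,2].mean()-h)*1000,1))
        else: print(n,k,'hidden')
E
```

```text
time_s: 39.52
tool_pos: [0.5708, -0.325, 0.1927]
tool_rot: [179.7, -0.5, 0.0]
force: [0.1, 0.3, -0.0]
grip_width: 0.0868
grasp_force: 0.0
time_s: 40.4
tool_pos: [0.5673, -0.0746, 0.1857]
tool_rot: [179.9, 0.0, 0.0]
force: [1.5, 0.1, -0.8]
grip_width: 0.0868
grasp_force: 0.0
top goblet [0.  3.3] 0.0591 dz -0.8
top blue [0.5 1.2] 0.0457 dz 0.1
top block [-0.7 -0.1] 0.0567 dz -0.3
top beaker [-0.4 -1.5] 0.059 dz -1.3
top green [  1.6 -15.6] 0.0227 dz -0.6
top vase [-0.3  1.6] 0.0451 dz 0.2
top red [-0.7  2.1] 0.0463 dz 0.1
top bowl hidden
scene goblet [ 1.7 -0.9] 0.0609 dz -0.9
scene blue [ 0.5 -3.9] 0.0482 dz -0.1
scene block [-0.5 -4.2] 0.0554 dz -0.1
scene beaker [-0.5 -2.5] 0.0603 dz -0.2
scene green [ 1.3 -0.8] 0.0452 dz 0.3
scene vase [ 0.2 -2.4] 0.0447 dz 0.5
scene red [ 0.7 -1.6] 0.0456 dz 0.3
scene bowl [-0.2 -1.4] 0.0677 dz -0.8
```

View pics/scene9.png

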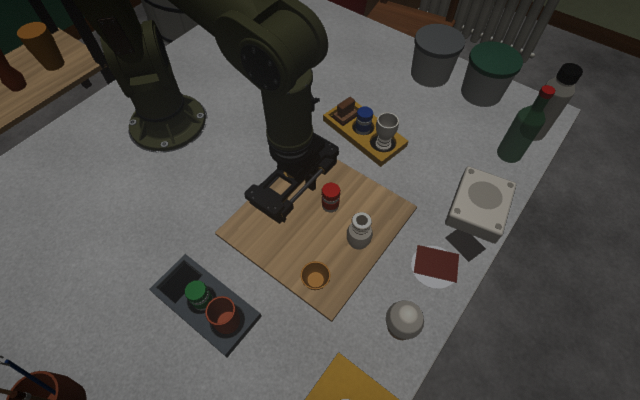

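The scene shows both kits seated: block (346,110), blue jar (365,120) and goblet (386,132) in the yellow tray, green jar (197,294) and beaker (222,318) in the grey. The vase, red jar and bowl have not moved, and the gripper is clear of everything.

```bash
python3 -c "
from cell import env
print(env.sign_off())"
```

```text
the job is handed in; nothing more can be done
None
```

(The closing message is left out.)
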